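# Draw up the gaping glue frame with its turnbuckle

### The job

Two small wooden frames are being glued up on the bench, each drawn together by a steel turnbuckle across its middle with a knobbed bar. On one of them both end rails still stand off from the side rails, and its bar still leans to the left as the robot sees it: swing its knobbed bar up and over to the other side, all the way to its stop, so that the turnbuckle pulls both end rails in until the joints are closed, then let go. Leave the turnbuckle of the frame that is already closed as it is.

Things in the scene. Friction and masses are not known exactly. Their poses are not given: they have to be found in the camera images.
- turnbuckle_knob (a point): Centre of the black barrel knob (28 mm thick, 32 mm long, lying parallel to the screw) on the bar of the turnbuckle still to be drawn up. The 10 mm bar stands square out of the middle of the steel body (26 mm thick, 92 mm long), its axis level, 34 mm above the bench. Knob centre 90 mm from that axis. Its axes turn with the bar; x level along the screw axis, z from the screw axis out along the bar to the knob.
- turnbuckle (a joint): Turn of that body about its screw axis, rad, right-handed about x of turnbuckle_knob. 0: slack, bar leaning 43 degrees from upright to the left as the robot sees it, joints open 12 mm; 1.5: at its stop, bar leaning 43 degrees to the right, joints closed. Starts at 0 to 0.3. Turns stiffly (about 3 N at the knob) and stays where left. Fast thread: 12 mm per end rail over 1.5 rad.
- turnbuckle_far_rail (a joint): Inward travel of that frame's far end rail, m: 0 open, 0.012 closed; the near rail moves alike, the opposite way, both driven by the turnbuckle only. The frame is fixed to the bench: board 270 mm along the screw axis by 160 mm, 12 mm thick; wooden rails 20 mm wide, tops 54 mm above the bench; screw axis over the board's middle.
- tight_turnbuckle (a joint): Turn of the like turnbuckle on the other frame, already closed, rad: 0 fully drawn up, negative (to -1.5) slackened. To be left at 0. Same frame, knob and bar; no gaps at its corners, and its bar already leans to the right.

How it is judged (in metres and radians):
At the end, for the whole second after the job is handed in: The open frame's turnbuckle is turned to within 0.2 rad (11 degrees) of its stop and at rest, so its end rails are within about 2 mm of closed; the other turnbuckle has not been slackened by more than 0.15 rad (value of joint turnbuckle above 1.3 rad and value of joint turnbuckle_far_rail above 0.01 m and value of joint tight_turnbuckle above -0.15 rad and velocity of joint turnbuckle between -0.1 and 0.1 rad/s); the robot touches nothing.
It fails at once if the turnbuckle of the closed frame is slackened (value of joint tight_turnbuckle below -0.15 rad).
It also fails if it takes over 32 s, if anything falls off the work surface, if the arm or the gripper's body presses on something with over 40 N, if the wrist force passes 120 N, or if a joint passes its speed limit or range.

### The arm

A 6-joint arm with a two-finger parallel gripper is mounted at the origin on the work surface. World frame = base frame: x ahead of the robot, y to its left, z up, the work surface at z = 0. Lengths are in m, angles in degrees, forces in N, time in s.
With the tool pointing down it reaches from about 0.3 to 0.75 m from the base axis. Payload 8.5 kg.
Tool frame: the origin (TCP) lies between the finger pads; the fingertips stand 17 mm ahead of it and the grasp point (between the pads) lies 2 mm behind it (env.tip_reach is the distance from the TCP to the fingertips, in m); z points along the fingers, y is the line along which they close (so a half turn about z gives the same grasp; the last joint's range is limited). The gripper opens to 85 mm and grips with 20 to 120 N. Pads are 22 mm wide; open, the fingers measure 114 mm over their backs; the gripper's body (76 mm by 85 mm) begins 54 mm behind the grasp point. The pads swing forward as they close: fully open they stand 13 mm farther back than shut.
Start: joints at [-79.2, 21.807, 74.336, -0, 83.858, -12.336], TCP at [0.216, -0.506, 0.248] pointing down, gripper open.
Joint ranges: [-178.18, 178.18], [-50.72, 133.34], [12.68, 142.11], [-81.47, 261.47], [9.98, 163.14], [-165.26, 165.26]. Speed limits (degrees/s): [136.94, 136.94, 180, 180, 180, 180].

### API

Orientations are given as a 3x3 rotation matrix whose columns are the frame's x, y, z axes.
In Python, from rig import env, viewer gives the robot as it stands.
- The arm moves only by the tool move_arm, never from a script. Its argument "motion" is a list of rows, each a list of 2 entries, a list of its own where there are three numbers: the shift along the tool's x, y, z normalised to -1 to 1, where 1 is 50 mm, then the turn, a rotation vector about the tool's x, y, z normalised to -1 to 1, where 1 is 8 degrees. A call has 1 to 20 rows; each row shifts and turns the commanded pose from where the row before left it, along the tool's axes as they then stand; what a row does not reach is not made up. A row lasts 1/10 s, in which the tool goes at most 50 mm and 8.59 degrees, less where a joint would pass 70% of its speed; a pose out of reach is approached as far as the arm can. A call with a number of a shift or a turn outside -1 to 1 is refused whole. A call with a gripper value outside its range is refused whole. "claw" is the closure, from 0 (fully open) to 1 (shut), set as the call begins (left out, the last holds). The fingers move at their own pace and stop on an object; "force" is the grip in N (left out, the last holds). Time passes only in rows, so rows that do not move let the fingers close. It gives the time, the measured TCP pose, the force, the opening and the grip force at its end, in the units of the state.
- env.observe(): the state, without advancing time (a new reading comes with each control period).
- viewer.get_image(name): name is "side" or "top"; returns a dict with "frame" (384x512x3 uint8, red, green, blue), "depth" (384x512 float32, m along the optical axis (not along the pixel's ray), 0 where there is no reading), "fx", "fy", "cx", "cy" (pixels), "eye" and "attitude" of the camera in the world. Camera axes: x right, y up, looking along -z (the intrinsics and any distortion apply to the point x, -y, -z); pixel columns grow to the right and rows downward; lengths in m; the calibration is good to about 2 mm. A picture is of the moment at which its call begins.
- env.close_job(): hands the job in; it is judged then, once.
The state is a dict: "time_s": time; "q": joint angles; "qvel": joint speeds; "joint_efforts": joint torques, N m; "position": TCP position; "tool_rot": TCP orientation; "ft_force": force on the tool from outside, world axes, zero at the start; "wrist_torque": the same for the moment, N m; "grip_width": finger opening in m; "gripper_force": force on a finger pad.
Only numpy, scipy, OpenCV 4.12 (cv2) and the standard library are available. Lean on these libraries where they do the work, as an engineer would, in place of code of your own. Each camera call takes 0.05 s, during which the arm holds its last target. There are 200 camera calls.

## Working session

There is one attempt and no reset: what is moved stays moved. The work goes in short steps, Python scripts to look and compute and a tool call to move; the robot and the scene stay as the last step left them, time stands still between calls to the robot, and variables do not carry over. Pictures are saved under pics/ and viewed, at most 10 in all, crops included, and the job is handed in when it is done.

Besides the shell and the picture viewer there is one more tool, called after "Request:" as name(argument=value, ...), one argument or row to a line, values as JSON. move_arm: Moves the arm, as the interface text tells. Scaled input: -1 to 1 covers 50 mm each way for a shift and 8 degrees each way for a turn. Its arguments: {"type":"object","properties":{"motion":{"type":"array","items":{"type":"array"}},"claw":{"type":"number"},"force":{"type":"number"}},"required":["motion"]}

```bash
mkdir -p pics
cat > h.py <<'E'
import numpy as np, cv2
from rig import env, viewer
def snap(n,f=None):
    d=viewer.get_image(n)
    if f: cv2.imwrite('pics/'+f,cv2.cvtColor(d['frame'],cv2.COLOR_RGB2BGR))
    return d
def cloud(d):
    h,w=d['depth'].shape; u,v=np.meshgrid(np.arange(w),np.arange(h)); z=d['depth']
    P=np.stack([(u-d['cx'])/d['fx']*z,-(v-d['cy'])/d['fy']*z,-z],-1)
    return P@np.array(d['attitude']).T+np.array(d['eye'])
E
python3 - <<'E'
from h import *
for n in('top','side'):
    d=snap(n,n+'1.png'); P=cloud(d); f=d['frame'].astype(int)
    print(n,d['eye'],d['attitude'],[k for k in d])
    m=((f.max(2)<60)&(d['depth']>0)&(P[...,2]>.05)&(P[...,2]<.17)).astype(np.uint8)
    k,l,s,c=cv2.connectedComponentsWithStats(m)
    for i in range(1,k):
        if s[i,4]>25: print(s[i],c[i],np.median(P[l==i],0))
E
```

```text
top [0.4140249  0.00962954 1.06403755] [[ 0.01587424  0.98265793 -0.18474683]
 [-0.99979323  0.01325124 -0.01542392]
 [-0.01270831  0.18495348  0.98266511]] ['frame', 'depth', 'fx', 'fy', 'cx', 'cy', 'eye', 'attitude']
[ 30  82  30  26 280] [45.86785714 94.8       ] [0.84393675 0.51035356 0.05827878]
[502 155  10   8  40] [506.3   157.475] [ 0.70217647 -0.56681786  0.05955335]
[   0  158   43  152 1419] [ 20.88372093 235.22339676] [0.48595811 0.5354271  0.07180152]
[507 177   5   8  30] [509.1        180.86666667] [ 0.64612138 -0.56948322  0.05907127]
[137 199  16  16 157] [144.48407643 206.49044586] [0.56605042 0.24810685 0.11873014]
[394 213  13  16 180] [400.02222222 220.2       ] [ 0.54498324 -0.30020918  0.11064102]
[  0 260   6   9  35] [  2.45714286 263.02857143] [0.4426847  0.5750904  0.05796711]
[203 336  59  17 354] [233.7259887  341.81073446] [0.29586937 0.04722278 0.15379052]
side [0.42532962 0.59215367 0.62218519] [[-0.97187581  0.145352   -0.18528412]
 [-0.23515453 -0.64122688  0.73043167]
 [-0.01263945  0.75345928  0.65737308]] ['frame', 'depth', 'fx', 'fy', 'cx', 'cy', 'eye', 'attitude']
[   0    0  122   68 3271] [45.8752675 25.4918985] [ 1.67571593 -0.72927241  0.10311043]
[254  55 101  18 797] [304.93224592  60.44542033] [ 0.58077805 -0.71153691  0.06562485]
[291 104  13  11 109] [297.20183486 109.30275229] [ 0.54286341 -0.29189085  0.10592419]
[ 394  172   26   72 1071] [405.14285714 213.0270775 ] [0.28750883 0.08512003 0.13803701]
[470 211  14  34  75] [477.64 233.48] [0.16729991 0.09366906 0.12027723]
[218 261  25  23 363] [229.79614325 271.32231405] [0.56295538 0.25951267 0.11909935]
```

View pics/top1.png

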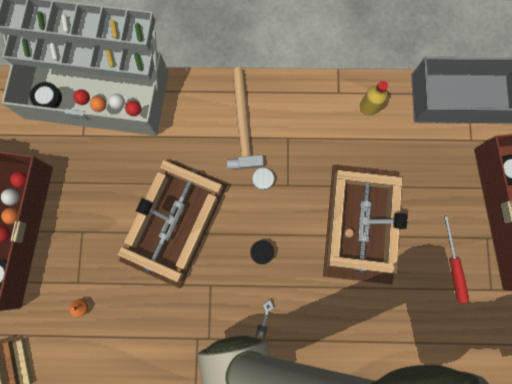

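View pics/side1.png

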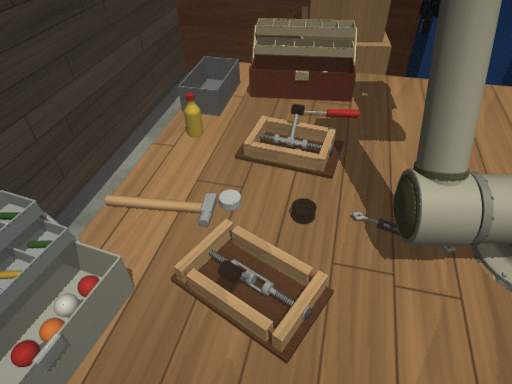

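The left frame (top view, centre near pixel (173,222), knob at (145,207)) is the open one, with its bar leaning left. The right frame is closed, knob at (400,220). Next I measure the left frame.

Run:
```python
from h import *
d=snap('top'); P=cloud(d); f=d['frame'].astype(int); z=P[...,2]
roi=np.zeros(z.shape,bool); roi[155:290,110:230]=1
m=roi&(z>.046)&(z<.062)&(f[...,0]>130)
m=cv2.morphologyEx(m.astype(np.uint8),cv2.MORPH_OPEN,np.ones((3,3)))>0
r=cv2.minAreaRect((P[m][:,:2]*1000).astype(np.float32)); print(r,m.sum())
b=cv2.boxPoints(r)/1000
e=[b[1]-b[0],b[2]-b[1]]; ax=max(e,key=np.linalg.norm); ax=ax/np.linalg.norm(ax); ax*=np.sign(ax[0])
c=np.array(r[0])/1000; left=np.array([-ax[1],ax[0]])
k=roi&(f.max(2)<60)&(z>.07); K=P[k]
q=(K[:,:2]-c); print('axis',ax,np.degrees(np.arctan2(ax[1],ax[0])),'c',c)
print('knob along',np.percentile(q@ax,[3,50,97]),'left',np.percentile(q@left,[3,50,97]),'z',np.percentile(K[:,2],[3,50,97]))
s=env.observe(); print(s['position'],np.round(s['tool_rot'],3),s['grip_width'],s['time_s'])
R=np.array(s['tool_rot'])
for L in(.115,):
    t=np.array([*(c+left*L),.0]); t[2]=.105
    print('target',t,'tool delta',R.T@(t-np.array(s['position'])))
```

```text
((547.705322265625, 205.4557647705078), (150.99673461914062, 242.50086975097656), 67.40804290771484) 2355
axis [ 0.92326415 -0.38416576] -22.591957 c [0.54770532 0.20545576]
knob along [-0.0129676   0.00012134  0.01336494] left [0.03689779 0.04630082 0.05938969] z [0.10791934 0.11923035 0.12378113]
[ 0.21605863 -0.5055616   0.24787205] [[ 0.92   0.393 -0.   ]
 [ 0.393 -0.92   0.001]
 [ 0.    -0.001 -1.   ]] 0.08559639662208791 0.15
target [0.59188439 0.31163114 0.105     ] tool delta [ 0.66665502 -0.60364951  0.14366545]
```

Request:
move_arm(
  motion=[
    [[0.667,-0.604,0],[0,0,0]],
    [[0.667,-0.604,0],[0,0,0]],
    [[0.667,-0.604,0],[0,0,0]],
    [[0.667,-0.604,0],[0,0,0]],
    [[0.667,-0.604,0],[0,0,0]],
    [[0.667,-0.604,0],[0,0,0]],
    [[0.667,-0.604,0],[0,0,0]],
    [[0.667,-0.604,0],[0,0,0]],
    [[0.667,-0.604,0],[0,0,0]],
    [[0.667,-0.604,0],[0,0,0]],
    [[0.667,-0.604,0],[0,0,0]],
    [[0.667,-0.604,0],[0,0,0]],
    [[0.667,-0.604,0],[0,0,0]],
    [[0.667,-0.604,0],[0,0,0]],
    [[0.667,-0.604,0],[0,0,0]],
    [[0.667,-0.604,0],[0,0,0]],
    [[0.667,-0.604,0],[0,0,0]],
    [[0.667,-0.604,0],[0,0,0]],
    [[0.667,-0.604,0],[0,0,0]],
    [[0.667,-0.604,0],[0,0,0]],
  ],
  claw=1,
)

```text
time_s: 2.15
position: [0.5925, 0.3136, 0.248]
tool_rot: [[0.92, 0.393, -0.001], [0.393, -0.92, -0.0], [-0.001, 0.0, -1.0]]
ft_force: [-0.1, -1.2, 0.3]
grip_width: 0.0003
gripper_force: 0.0
```

Request:
move_arm(
  motion=[
    [[0,0,0],[0,0,-0.987]],
    [[0,0,0],[0,0,-0.987]],
    [[0,0,0],[0,0,-0.987]],
    [[0,0,0],[0,0,-0.987]],
    [[0,0,0],[0,0,-0.987]],
    [[0,0,0],[0,0,-0.987]],
    [[0,0,0],[0,0,-0.987]],
    [[0,0,0],[0,0,-0.987]],
    [[0,0,0],[0,0,-0.987]],
    [[0,0,0],[0,0,-0.987]],
    [[0,0,0],[0,0,-0.987]],
    [[0,0,0],[0,0,-0.987]],
    [[0,0,0],[0,0,-0.987]],
    [[0,0,0],[0,0,-0.987]],
    [[0,0,0],[0,0,-0.987]],
    [[0,0,0],[0,0,-0.987]],
    [[0,0,0],[0,0,-0.987]],
    [[0,0,0],[0,0,0]],
  ],
)

```text
time_s: 3.95
position: [0.5921, 0.3117, 0.2479]
tool_rot: [[-0.923, 0.384, -0.001], [0.384, 0.923, -0.0], [0.001, -0.0, -1.0]]
ft_force: [0.5, -0.6, 0.1]
grip_width: 0.0
gripper_force: 0.0
```

Request:
move_arm(
  motion=[
    [[0,0,0.95],[0,0,0]],
    [[0,0,0.95],[0,0,0]],
    [[0,0,0.96],[0,0,0]],
    [[0,0,0],[0,0,0]],
    [[0,-0.2,0],[0,0,0]],
    [[0,-0.2,0],[0,0,0]],
    [[0,-0.2,0],[0,0,0]],
    [[0,-0.2,0],[0,0,0]],
    [[0,-0.2,0],[0,0,0]],
    [[0,-0.2,0],[0,0,0]],
  ],
)

```text
time_s: 4.95
position: [0.5709, 0.2573, 0.109]
tool_rot: [[-0.923, 0.385, 0.009], [0.385, 0.923, 0.005], [-0.007, 0.008, -1.0]]
ft_force: [3.1, 6.1, 6.1]
grip_width: -0.0001
gripper_force: 3.5
```

Run:
```python
from h import *
snap('side','side2.png')
```

```text
(no output)
```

View pics/side2.png

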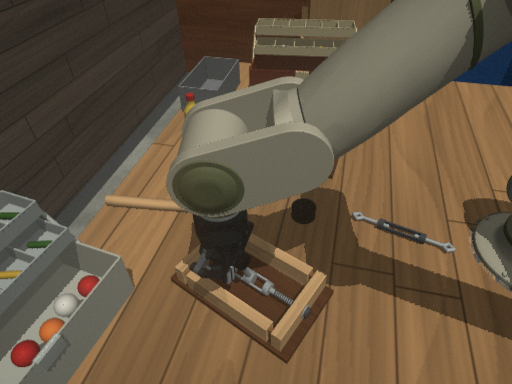

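The view shows the closed fingers (around pixel (230,265)) against the outer side of the knob. The force is moderate, so I keep pushing.

Request:
move_arm(
  motion=[
    [[0,-0.16,0],[0,0,0]],
    [[0,-0.16,0],[0,0,0]],
    [[0,-0.16,0],[0,0,0]],
    [[0,-0.16,0],[0,0,0]],
    [[0,-0.16,0],[0,0,0]],
  ],
)

```text
time_s: 5.5
position: [0.5564, 0.2199, 0.111]
tool_rot: [[-0.923, 0.385, 0.013], [0.385, 0.923, 0.003], [-0.01, 0.008, -1.0]]
ft_force: [1.7, 2.9, 18.1]
grip_width: 0.0002
gripper_force: 8.1
```

Request:
move_arm(
  motion=[
    [[0,-0.16,0],[0,0,0]],
    [[0,-0.16,0],[0,0,0]],
    [[0,-0.16,0],[0,0,0]],
    [[0,0,0],[0,0,0]],
  ],
)

```text
time_s: 5.9
position: [0.5439, 0.1963, 0.1055]
tool_rot: [[-0.923, 0.386, -0.001], [0.386, 0.923, -0.0], [0.001, -0.001, -1.0]]
ft_force: [0.6, -0.1, -0.3]
grip_width: 0.0
gripper_force: 0.0
```

Run:
```python
from h import *
d=snap('side'); f=d['frame'][170:345,150:350]
cv2.imwrite('pics/s3.png',cv2.cvtColor(cv2.resize(f,None,fx=4,fy=3.4),cv2.COLOR_RGB2BGR))
d=snap('top'); f=d['frame'][150:295,100:260]
cv2.imwrite('pics/t3.png',cv2.cvtColor(cv2.resize(f,None,fx=4,fy=4),cv2.COLOR_RGB2BGR))
```

```text
(no output)
```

View pics/s3.png

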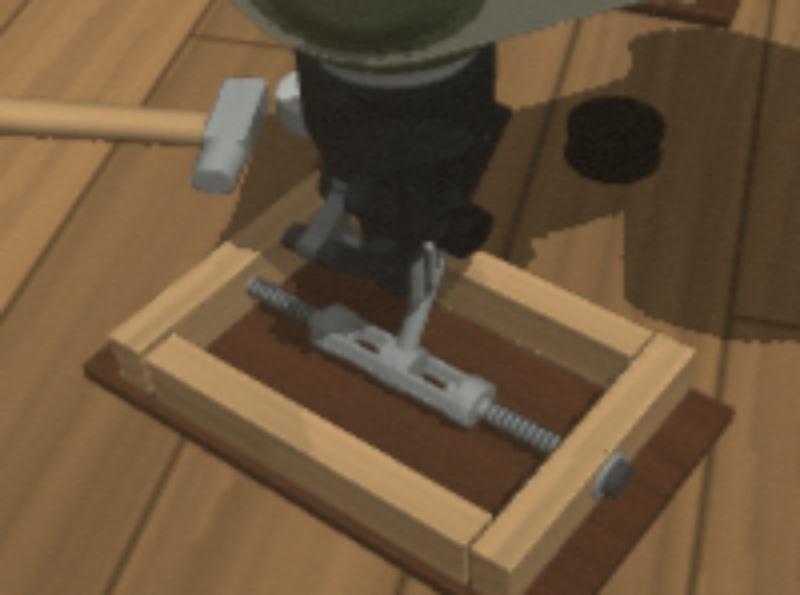

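View pics/t3.png

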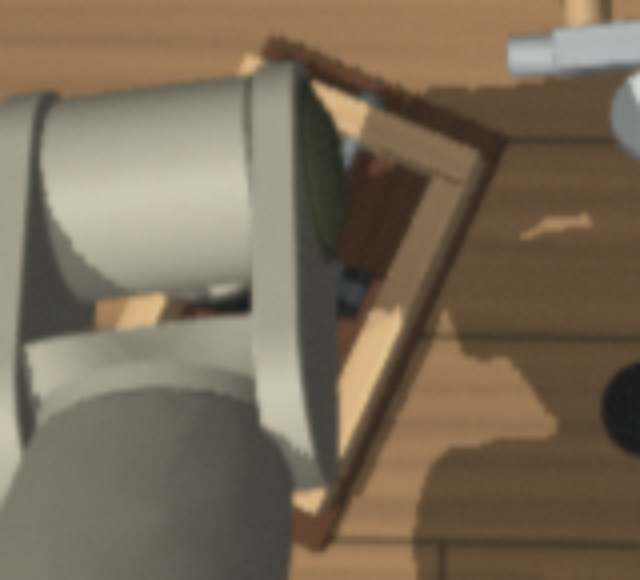

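The gaps have nearly closed. The bar (crop pixels (405,345) to (430,245)) now leans to the right, with its knob behind the fingers. I keep pushing toward the stop.

Request:
move_arm(
  motion=[
    [[0,-0.1,0],[0,0,0]],
    [[0,-0.1,0],[0,0,0]],
    [[0,-0.1,0],[0,0,0]],
    [[0,0,0],[0,0,0]],
  ],
)

```text
time_s: 6.4
position: [0.5382, 0.1829, 0.1052]
tool_rot: [[-0.923, 0.385, -0.001], [0.385, 0.923, -0.0], [0.001, -0.001, -1.0]]
ft_force: [0.8, 0.1, 0.1]
grip_width: 0.0006
gripper_force: 0.2
```

Request:
move_arm(
  motion=[
    [[0,-0.08,0],[0,0,0]],
    [[0,0,0],[0,0,0]],
  ],
)

```text
time_s: 6.6
position: [0.537, 0.1796, 0.1053]
tool_rot: [[-0.923, 0.385, -0.0], [0.385, 0.923, 0.0], [0.0, -0.0, -1.0]]
ft_force: [0.2, 2.2, -0.8]
grip_width: -0.0003
gripper_force: 1.1
```

Request:
move_arm(
  motion=[
    [[0,-0.08,0],[0,0,0]],
    [[0,0,0],[0,0,0]],
  ],
)

```text
time_s: 6.8
position: [0.5355, 0.176, 0.1053]
tool_rot: [[-0.923, 0.385, -0.0], [0.385, 0.923, 0.0], [0.0, 0.0, -1.0]]
ft_force: [0.9, 4.1, -2.6]
grip_width: 0.0
gripper_force: 1.7
```

Request:
move_arm(
  motion=[
    [[0,-0.06,0],[0,0,0]],
    [[0,0,0],[0,0,0]],
  ],
)

```text
time_s: 7.0
position: [0.5349, 0.1744, 0.1054]
tool_rot: [[-0.923, 0.385, 0.002], [0.385, 0.923, 0.003], [-0.0, 0.003, -1.0]]
ft_force: [4.7, 10.6, -5.8]
grip_width: 0.0004
gripper_force: 5.4
```

Force is rising as it nears the stop, so one more nudge.

Request:
move_arm(
  motion=[
    [[0,-0.06,0],[0,0,0]],
    [[0,0,0],[0,0,0]],
  ],
)

```text
time_s: 7.2
position: [0.5347, 0.1739, 0.1055]
tool_rot: [[-0.923, 0.385, 0.005], [0.385, 0.923, 0.007], [-0.002, 0.009, -1.0]]
ft_force: [9.2, 24.9, -9.8]
grip_width: 0.0001
gripper_force: 12.7
```

At the stop: 25 N and no more travel. I back off to the left, lift clear and check.

Request:
move_arm(
  motion=[
    [[0,0.3,0],[0,0,0]],
    [[0,0.4,0],[0,0,0]],
    [[0,0,-0.9],[0,0,0]],
    [[0,0,-0.9],[0,0,0]],
    [[0,0.9,-0.5],[0,0,0]],
    [[0,0.9,0],[0,0,0]],
    [[0,0.9,0],[0,0,0]],
    [[0,0.9,0],[0,0,0]],
    [[0,0,0],[0,0,0]],
    [[0,0,0],[0,0,0]],
  ],
)

```text
time_s: 8.2
position: [0.6153, 0.368, 0.2188]
tool_rot: [[-0.923, 0.384, -0.001], [0.384, 0.923, -0.002], [0.0, -0.002, -1.0]]
ft_force: [0.5, 0.4, 0.5]
grip_width: 0.0003
gripper_force: 0.0
```

Run:
```python
from h import *
d=snap('side','s4.png'); P=cloud(d); f=d['frame'].astype(int); z=P[...,2]
c=np.array([.5477,.2055]); left=np.array([.384,.923]); ax=np.array([.923,-.384])
q=P[...,:2]-c
k=(f.max(2)<60)&(z>.07)&(z<.125)&(abs(q@ax)<.03)&(abs(q@left)<.1)
K=P[k]; print(k.sum(),np.median(K,0),'left',np.percentile(q[k]@left,[3,50,97]),np.percentile(K[:,2],[3,97]))
```

```text
282 [0.52094984 0.15739542 0.10910621] left [-0.06799797 -0.05406981 -0.04670143] [0.09309916 0.11491298]
```

View pics/s4.png

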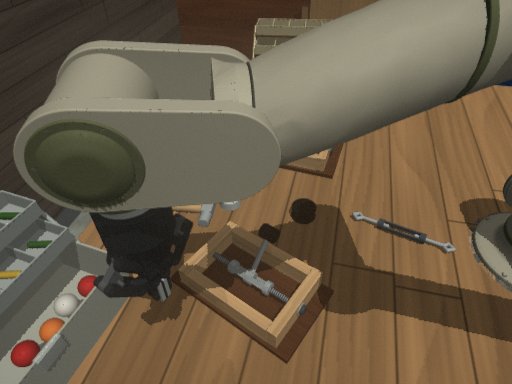

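The bar leans right with its knob at pixel (269,233). The knob top is at about 0.115 m, which fits 43°, and the corners are closed. The gripper is clear, around (150,260).

```bash
python3 -c "
from rig import env
print(env.close_job())"
```

```text
the job is handed in; nothing more can be done
None
```

I swung the open frame's bar over to its stop, where the push rose to 25 N with no more travel. The last picture shows its joints closed and the gripper clear. I never went near the other turnbuckle, and the job was handed in at about 8 s; no verdict came back.

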